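# Push the glasses case and coin tray back on the hall shelf

### The job

The red glasses case and the grey coin tray have crept towards the front of the hall shelf, where they will get knocked off. Without picking either of them up, gently push the glasses case into the corner, so that its long hinge side lies flat against the white upstand along the back of the shelf and its end is right up against the wooden letter rack; and push the coin tray back until its long side lies flat against the upstand too. Leave the other things on the shelf where they are.

Things in the scene. Friction and masses are not known exactly. Their poses are not given: they have to be found in the camera images.
- shelf: White MDF shelf, fixed, 1360 mm long. Origin: on the deck's top (z = 0), midway along; +x to the back (away from the robot), +y along it to the robot's left, z up. Front edge at x = -155 mm. The upstand, 46 mm high, 18 mm thick, runs the full length at the back, its flat front face at x = +135 mm. Stands a little differently each time (15 mm, 0.05 rad).
- upstand_face (a point): Point on the upstand's front face midway along the shelf, 20 mm above the deck; axes as the shelf's.
- letter_rack: Oak letter rack with envelopes, screwed to the shelf, back against the upstand (does not move); 100 mm (x) by 180 mm (y) by 150 mm high. Origin: centre of its underside; axes as the shelf's. Its flat end cheek on the robot's right is at y = -90 mm: 85 mm high at the front, 130 mm at the back.
- rack_cheek (a point): Point on the outer face of the letter rack's right-hand end cheek (towards -y), level with the middle of the case's place, 20 mm above the deck; axes as the shelf's. The end of the glasses case goes against this face.
- glasses_case: Shut hard red plastic glasses case, loose, 62 mm (x) by 160 mm (y, long) by 40 mm high, 0.09 to 0.18 kg. Origin: centre of its underside; +x to its hinge side (back of the shelf), -x to the steel spring clip, which stands out 2 mm and may be pushed on. Starts askew by up to 0.4 rad, to the right (-y) of the letter rack.
- coin_tray: Shallow open grey plastic coin tray with a few coins fixed in it, loose, 80 mm (x) by 110 mm (y, long) by 22 mm high, walls 3 mm, 0.1 to 0.21 kg, slides on the deck. Origin: centre of its underside; +x points to the back of the shelf. Starts askew by up to 0.4 rad, to the right of the glasses case.
- torch: Black aluminium torch standing upright on its head, 43 mm across and 145 mm high; easily knocked over. Leave alone. Origin: centre of its underside.
- key_dish: White ceramic key dish with keys, 120 mm across, 30 mm high. Leave alone. Origin: centre of its underside.
- shoehorn: Stainless steel shoehorn lying flat, 185 mm long (its x axis), 35 mm wide, 5 mm high. Leave alone. Origin: under its middle.
- polish_tin: Round red and grey shoe polish tin, 77 mm across, 24 mm high. Leave alone. Origin: centre of its underside.
- plant_pot: Terracotta pot with a small succulent, 100 mm across, about 120 mm high. Leave alone. Origin: centre of its underside.
Not all that is in view belongs to the job. Of the things that look like the glasses_case, take the one that is farthest from the robot's base at the start.

How it is judged:
By the outcome, as a careful person would: the job done as asked, in the order asked, and still so for the second after the job is handed in, with the robot touching nothing.
It also fails if it takes over 62 s, if anything falls off the work surface, if the arm or the gripper's body presses on something with over 40 N, if the wrist force passes 120 N, or if a joint passes its speed limit or range.

### The arm

A 7-joint arm with a two-finger parallel gripper is mounted at the origin on the work surface. World frame = base frame: x ahead of the robot, y to its left, z up, the work surface at z = 0. Lengths are in mm, angles in rad, forces in N, time in s.
With the tool pointing down it reaches from about 425 to 950 mm from the base axis. Payload 16.7 kg.
Tool frame: the origin (TCP) lies on the centre line of the jaws, within the pads' length; the fingertips stand 14 mm ahead of it and the grasp point (between the pads) lies 5 mm behind it; z points along the fingers, x is the direction in which the jaws open and shut, and the axes are right-handed (so a half turn about z gives the same grasp; the last joint's range is limited). The gripper opens to 94 mm and grips with 3 to 60 N. Pads are 16 mm wide; open, the fingers measure 119 mm over their backs; the gripper's body (75 mm by 177 mm) begins 78 mm behind the grasp point.
Start: joints at [1.083, 0.426, 0.074, 1.606, -0.034, 1.111, -0.067], TCP at [224.308, -636.601, 219.467] pointing down, gripper open.
Joint ranges: [-2.85, 2.85], [-0.5, 2.14], [-1.23, 1.37], [0.21, 2.46], [-1.02, 4.16], [0.16, 2.05], [-2.73, 2.73]. Speed limits (rad/s): [1.89, 1.89, 2.39, 2.39, 3.01, 3.01, 3.01].

### API

Orientations are given as a unit quaternion [x, y, z, w].
In Python, from station import robot, read_camera, camera_info gives the robot as it stands.
- The arm moves only by the shell command python3 -m crank 'ROWS'. ROWS is a JSON object of lists of equal length, an entry for each row: "dp": the shift along the tool's x, y, z in m, a list of three; "twist": the turn, a rotation vector about the tool's x, y, z in rad, a list of three; "hand": the closure, from 0 (fully open) to 1 (shut). In form: {"dp": [[x, y, z], ...], "twist": [[ax, ay, az], ...], "hand": [hand, ...]}. A call has 1 to 10 rows; each row shifts and turns the pose as measured when the row begins, along the tool's axes as they then stand; what a row does not reach is not made up. A row lasts 1/8 s, in which the tool goes at most 62.5 mm and 10.7 degrees, less where a joint would pass 70% of its speed; a pose out of reach is approached as far as the arm can. A call is refused whole if a number of a shift passes 0.0625 or a number of a turn 0.188, either way. A call with a gripper value outside its range is refused whole. The fingers move at their own pace and stop on an object; the grip force is fixed at half the most. Time passes only in rows, so rows that do not move let the fingers close. It gives the time, the measured TCP pose, the force and the opening at its end, in the units of the state.
- robot.state(): the state, without advancing time (a new reading comes with each control period).
- read_camera(name): name is "scene" or "top" or "wrist"; returns the picture (384x512x3 uint8, blue, green, red); there is no depth.
- camera_info(name): a dict with "vfov" (degrees; the focal length in pixels is half the picture's height over the tangent of half this angle, whatever the lens; pixels are square), "cx", "cy" (the principal point, pixels), "R" (3x3) and "t" (3): a world point X has camera coordinates R X + t; the wrist camera has in their place "hand_eye" (4x4, takes a point from camera to tool coordinates, whose origin is the TCP and whose axes are the tool frame's). Camera axes: x right, y down, z forward; pixel columns grow to the right and rows downward; lengths in mm; the calibration is good to about 2 mm. A picture is of the moment at which its call begins: read the wrist's pose just before it. camera_info takes no time and is no camera call.
- robot.finish_job(): hands the job in, once; it reports no verdict.
The state is a dict: "time_s": time; "joint_positions": joint angles; "joint_vel": joint speeds; "effort": joint torques, N m; "tcp_pos": TCP position; "tcp_rot": TCP orientation; "contact_force": force on the tool from outside, world axes, zero at the start; "torque": the same for the moment, N m; "gripper_width": opening from 0.0 (shut) to 1.0 (fully open).
Only numpy, scipy, OpenCV 4.12 (cv2) and the standard library are available. Lean on these libraries where they do the work, as an engineer would, in place of code of your own. Each camera call takes 0.05 s, during which the arm holds its last target. There are 200 camera calls.

## Working session

There is one attempt and no reset: what is moved stays moved. The work goes in short steps, Python scripts to look and compute and a shell command to move; the robot and the scene stay as the last step left them, time stands still between calls to the robot, and variables do not carry over. Pictures are saved under pics/ and viewed, about 8 in all and at most 12, crops included, and the job is handed in when it is done.

```bash
mkdir -p pics; ls; python3 - <<'E'
from station import robot, read_camera, camera_info
import cv2
print(robot.state())
for n in("scene","top","wrist"):
    print(n,camera_info(n))
    cv2.imwrite(f"pics/{n}0.png",read_camera(n))
E
```

```text
pics
{'time_s': 0.0, 'joint_positions': array([ 1.08252905,  0.4267232 ,  0.07385131,  1.6065887 , -0.03409244,
        1.11079266, -0.06710019]), 'joint_vel': array([-1.59401735e-03,  5.31551273e-04,  9.71224993e-04, -1.46742680e-03,
        2.69522678e-04,  3.00162112e-05, -9.48729919e-05]), 'effort': array([-8.79800928e-05, -9.35810494e+01,  3.66786294e+00, -4.54180920e+01,
       -4.86248033e-02,  2.03772500e-02,  8.27648478e-05]), 'tcp_pos': array([ 224.15341473, -636.26075993,  218.78956978]), 'tcp_rot': array([ 8.16179348e-01, -5.77798304e-01, -5.38121996e-04, -3.20404554e-04]), 'contact_force': array([ 0.18416833, -0.00320622,  0.20074826]), 'torque': array([-0.00121588,  0.01683837,  0.04785693]), 'gripper_width': 0.9978036984829362}
scene {'vfov': 50.825832019794284, 'cx': 254.2839807821529, 'cy': 190.2817057485773, 'R': array([[-0.11485333,  0.99332136,  0.01101741],
       [ 0.83536684,  0.10257956, -0.54003674],
       [-0.53756019, -0.05282144, -0.84156933]]), 't': array([-8.86845524e-01, -3.71181670e+02,  1.53068801e+03])}
top {'vfov': 44.136346092735025, 'cx': 254.0176999538254, 'cy': 195.23412550401287, 'R': array([[ 0.01111408, -0.99991545,  0.0067504 ],
       [-0.98792966, -0.01202345, -0.15443586],
       [ 0.15450396, -0.00495251, -0.98797976]]), 't': array([  29.35066212,  451.49123826, 1636.53580282])}
wrist {'vfov': 67.54485003160428, 'cx': 255.35504500765313, 'cy': 196.15042975080155, 'hand_eye': array([[ 9.99999705e-01, -1.76048334e-04,  7.47351039e-04,
        -1.95348059e-01],
       [-4.53073006e-05,  9.58132689e-01,  2.86324551e-01,
        -8.43075382e+01],
       [-7.66468420e-04, -2.86324500e-01,  9.58132398e-01,
        -1.65438822e+02],
       [ 0.00000000e+00,  0.00000000e+00,  0.00000000e+00,
         1.00000000e+00]])}
```

View pics/scene0.png

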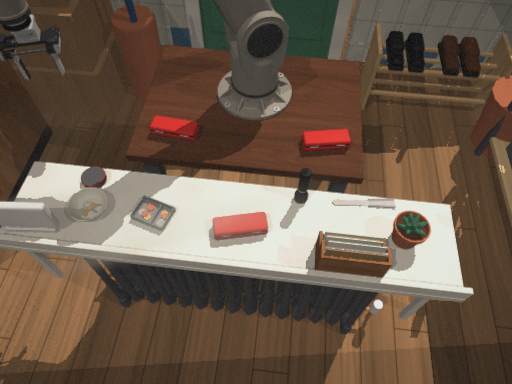

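View pics/top0.png

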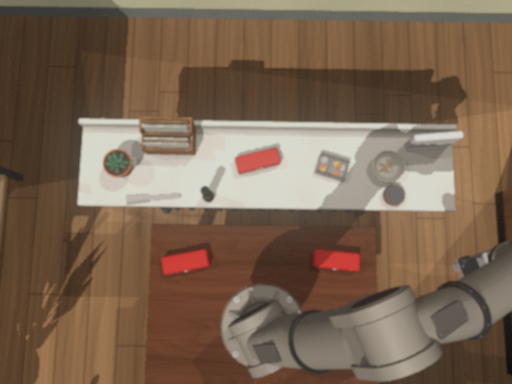

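The scene view shows the case at (240,226), the tray at (153,214), the torch at (301,190) and the rack at (352,255). In the top view they are at (258,161), (333,166), (207,193) and (168,136). Two red decoys lie on the table near the base.

```bash
cat > h.py <<'E'
import numpy as np, cv2
from station import robot, read_camera, camera_info
from scipy.spatial.transform import Rotation as Ro
def cam(n):
    c=camera_info(n); f=192/np.tan(np.radians(c['vfov'])/2)
    if n=='wrist':
        s=robot.state(); T=np.eye(4);T[:3,:3]=Ro.from_quat(s['tcp_rot']).as_matrix();T[:3,3]=s['tcp_pos']
        M=T@np.array(c['hand_eye']);R=M[:3,:3].T;t=-R@M[:3,3]
    else: R=np.array(c['R']);t=np.array(c['t'])
    return f,c['cx'],c['cy'],R,t
def ray(c,p):
    f,cx,cy,R,t=c
    p=np.atleast_2d(np.asarray(p,float))
    d=np.c_[(p[:,0]-cx)/f,(p[:,1]-cy)/f,np.ones(len(p))]@R
    return -R.T@t,d
def onz(c,p,z):
    o,d=ray(c,p);return o+d*((z-o[2])/d[:,2])[:,None]
def tri(c1,p1,c2,p2):
    o1,d1=ray(c1,p1);o2,d2=ray(c2,p2);out=[]
    for a,b in zip(d1,d2):
        k=np.linalg.lstsq(np.c_[a,-b],o2-o1,rcond=None)[0]
        A,B=o1+k[0]*a,o2+k[1]*b;out.append(np.r_[(A+B)/2,np.linalg.norm(A-B)])
    return np.array(out)
def proj(c,X):
    f,cx,cy,R,t=c;q=np.atleast_2d(X)@R.T+t;return q[:,:2]/q[:,2:]*f+[cx,cy]
def red(im):
    h=cv2.cvtColor(im,cv2.COLOR_BGR2HSV);return (((h[...,0]<8)|(h[...,0]>172))&(h[...,1]>150)&(h[...,2]>90)).astype(np.uint8)*255
def blobs(m,amin=150):
    cs,_=cv2.findContours(m,cv2.RETR_EXTERNAL,cv2.CHAIN_APPROX_NONE)
    return [c for c in cs if cv2.contourArea(c)>amin]
E
python3 - <<'E'
from h import *
np.set_printoptions(precision=1,suppress=True)
for n in('scene','top'):
    im=cv2.imread(f'pics/{n}0.png')
    for c in blobs(red(im)): print(n,cv2.minAreaRect(c),cv2.boxPoints(cv2.minAreaRect(c)).tolist())
s,t=cam('scene'),cam('top')
# rough: torch base-ish, shelf front corners
print(tri(s,[(20,190),(455,205),(240,226),(153,214),(25,164)],t,[(455,210),(77,207),(258,161),(333,166),(455,210)]))
a=cv2.imread('pics/scene0.png')[140:300,0:480];b=cv2.imread('pics/top0.png')[105:225,65:475]
cv2.imwrite('pics/s1.png',np.vstack([cv2.resize(a,(800,267),interpolation=2),cv2.resize(b,(800,234),interpolation=2)]))
E
```

```text
scene ((325.5875549316406, 138.90078735351562), (20.460079193115234, 48.966957092285156), 86.42366790771484) [[300.5136413574219, 130.21791076660156], [349.3852233886719, 127.16343688964844], [350.6614685058594, 147.5836639404297], [301.7898864746094, 150.6381378173828]]
scene ((173.4189453125, 126.98648834228516), (48.826499938964844, 19.892276763916016), 9.462322235107422) [[147.70272827148438, 132.78378295898438], [150.97299194335938, 113.16216278076172], [199.13516235351562, 121.18919372558594], [195.86489868164062, 140.81082153320312]]
top ((336.5157775878906, 259.8348693847656), (48.30523681640625, 20.431360244750977), 5.440331935882568) [[311.50341796875, 267.71466064453125], [313.44049072265625, 247.3753204345703], [361.52813720703125, 251.955078125], [359.591064453125, 272.29443359375]]
top ((184.69232177734375, 261.4615478515625), (20.788311004638672, 49.02903366088867), 78.69007110595703) [[158.61538696289062, 256.076904296875], [206.69232177734375, 246.46156311035156], [210.76925659179688, 266.84619140625], [162.69232177734375, 276.4615478515625]]
top ((257.3399963378906, 159.9024200439453), (14.28325080871582, 40.5232048034668), 76.37300109863281) [[235.9661865234375, 157.7354736328125], [275.34869384765625, 148.18820190429688], [278.71380615234375, 162.06936645507812], [239.331298828125, 171.61663818359375]]
[[ 440.2 -776.  -151.7   41.7]
 [ 409.4  680.6  -10.4   16.9]
 [ 579.2   23.2   16.     3.3]
 [ 565.7 -248.1    6.6    5.7]
 [ 418.7 -708.   -12.1   26.8]]
```

View pics/s1.png

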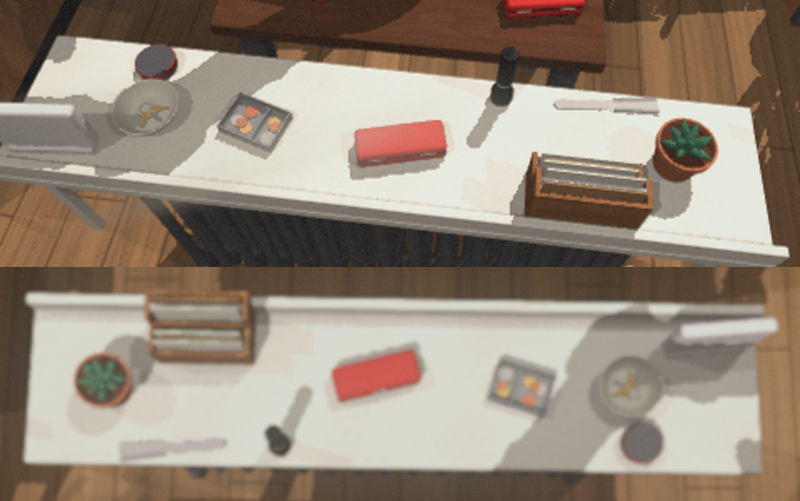

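```bash
python3 - <<'E'
from h import *
np.set_printoptions(precision=1,suppress=True)
s,t=cam('scene'),cam('top')
S=lambda x,y:(x/1.6667,140+y/1.6667)
T=lambda x,y:(65+x/1.951,105+(y-267)/1.951)
P=[('Rfront',(58,37),(760,471)),('Lfront',(750,107),(25,462)),('pot',(687,146),(103,378)),('dish',(147,107),(627,390)),('tin',(157,58),(642,440)),
('torchbase',(502,100),(277,444)),('torchtop',(510,54),(279,434)),('rackcheek fronttop',(534,154),(250,357)),('Lupst',(788,251),(28,299)),
('case_fl',(443,122),(418,380)),('tray_f',(233,96),(545,413)),]
for n,a,b in P: print(n,tri(s,[S(*a)],t,[T(*b)])[0])
a=blobs(red(cv2.imread('pics/top0.png')))[2]
for z in(0,20,40):print(z,onz(t,cv2.boxPoints(cv2.minAreaRect(a)),z))
E
```

```text
Rfront [ 413.7 -689.1   -4.7    0.8]
Lfront [414.2 667.7  -0.9   3.6]
pot [556.5 511.2  75.8   3.7]
dish [ 560.2 -444.7   15.6    5.1]
tin [ 462.4 -459.2   31.8    5.3]
torchbase [453.4 203.6  -4.3   1.3]
torchtop [448.5 194.2 139.1  13.2]
rackcheek fronttop [599.7 253.2  69.4   6.7]
Lupst [710.7 666.2  44.4   3.7]
case_fl [560.1  23.6  85.6 149.5]
tray_f [ 515.9 -294.2   12.4    8.3]
0 [[594.2 101.8   0. ]
 [631.9 -41.7   0. ]
 [580.  -54.2   0. ]
 [542.7  88.7   0. ]]
20 [[589.5 101.1  20. ]
 [626.7 -40.7  20. ]
 [575.5 -53.1  20. ]
 [538.6  88.2  20. ]]
40 [[584.7 100.4  40. ]
 [621.5 -39.7  40. ]
 [570.9 -51.9  40. ]
 [534.4  87.6  40. ]]
```

```bash
cat > go.py <<'E'
# python3 go.py x y z angle_deg(of tool x axis in world): total shift in tool axes (m) and twist
import sys
from h import *
np.set_printoptions(precision=4,suppress=True)
a=[float(v) for v in sys.argv[1:]]
s=robot.state();R=Ro.from_quat(s['tcp_rot'])
th=np.radians(a[3]);c,si=np.cos(th),np.sin(th)
G=Ro.from_matrix(np.array([[c,si,0],[si,-c,0],[0,0,-1]]))
d=(np.array(a[:3])-s['tcp_pos'])/1000
print('t',round(s['time_s'],2),'pos',s['tcp_pos'].round(1),'ang',np.degrees(np.arctan2(*R.as_matrix()[[1,0],0])).round(2),'F',np.round(s['contact_force'],1),'w',round(s['gripper_width'],2),'ten rows max')
print('dp now-axes',R.inv().apply(d),'dp goal-axes',G.inv().apply(d),'twist',(R.inv()*G).as_rotvec(),'J',np.round(s['joint_positions'],2))
E
python3 go.py 560 -80 250 -75
```

```text
t 0.15 pos [ 224.2 -636.3  218.9] ang -70.59 F [-0.1 -0.3 -0.5] w 1.0 ten rows max
dp now-axes [-0.4131 -0.5016 -0.0307] dp goal-axes [-0.4505 -0.4684 -0.0311] twist [0.0001 0.001  0.077 ] J [ 1.08  0.43  0.07  1.61 -0.03  1.11 -0.07]
```

```bash
python3 -m crank '{"dp":[[-0.041,-0.05,-0.003],[-0.041,-0.05,-0.003],[-0.041,-0.05,-0.003],[-0.041,-0.05,-0.003],[-0.041,-0.05,-0.003],[-0.041,-0.05,-0.003],[-0.041,-0.05,-0.003],[-0.041,-0.05,-0.003],[-0.041,-0.05,-0.003],[-0.041,-0.05,-0.003]],"twist":[[0,0,0],[0,0,0],[0,0,0],[0,0,0],[0,0,0],[0,0,0],[0,0,0],[0,0,0],[0,0,0],[0,0,0]],"hand":[0,0,0,0,0,0,0,0,0,0]}' ; python3 go.py 560 -80 250 -75
```

```text
time_s: 1.4
tcp_pos: [548.0, -101.3, 246.7]
tcp_rot: [0.814, -0.581, -0.001, 0.0]
contact_force: [0.9, -0.7, -0.5]
gripper_width: 1.002
t 1.4 pos [ 548.  -101.3  246.7] ang -71.06 F [ 0.9 -0.7 -0.5] w 1.0 ten rows max
dp now-axes [-0.0163 -0.0182 -0.0033] dp goal-axes [-0.0175 -0.0171 -0.0033] twist [0.0016 0.0008 0.0688] J [ 0.3   0.23 -0.27  1.83  0.07  1.1  -1.24]
```

```bash
python3 -m crank '{"dp":[[0,0,0],[0,0,0]],"twist":[[0,0,0],[0,0,0]],"hand":[0,0]}' >/dev/null; python3 - <<'E'
from h import *
np.set_printoptions(precision=1,suppress=True)
c=cam('wrist');im=read_camera('wrist');np.savez('w1.npz',R=c[3],t=c[4]);cv2.imwrite('pics/w1.png',im)
for b in blobs(red(im)):
    r=cv2.boxPoints(cv2.minAreaRect(b));print(cv2.minAreaRect(b),'\n',onz(c,r,40),'\n',onz(c,r,0))
E
```

```text
((279.5, 365.5), (29.0, 95.0), 90.0) 
 [[ 265.3 -156.1   40. ]
 [ 316.2 -300.5   40. ]
 [ 260.6 -324.6   40. ]
 [ 207.7 -174.8   40. ]] 
 [[ 226.1 -165.5    0. ]
 [ 282.5 -325.5    0. ]
 [ 220.9 -352.2   -0. ]
 [ 162.4 -186.2   -0. ]]
((280.4662780761719, 358.38836669921875), (93.43003845214844, 23.389995574951172), 4.969740390777588) 
 [[ 236.6 -167.    40. ]
 [ 282.6 -155.4   40. ]
 [ 317.1 -301.9   40. ]
 [ 271.7 -318.    40. ]] 
 [[ 194.3 -177.6   -0. ]
 [ 245.2 -164.7    0. ]
 [ 283.5 -327.     0. ]
 [ 233.2 -344.8   -0. ]]
((173.85519409179688, 121.73794555664062), (129.21878051757812, 48.830745697021484), 4.763641834259033) 
 [[531.   97.6  40. ]
 [590.7 104.1  40. ]
 [630.9 -48.   40. ]
 [572.5 -62.   40. ]] 
 [[520.4 115.5   0. ]
 [586.6 122.7   0. ]
 [631.1 -45.8   0. ]
 [566.4 -61.3   0. ]]
```

View pics/w1.png

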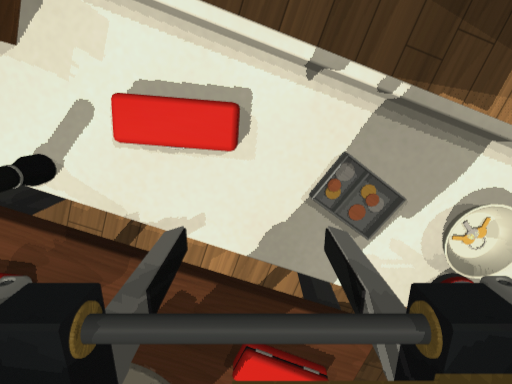

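```bash
python3 - <<'E'
from h import *
np.set_printoptions(precision=1,suppress=True)
c=list(cam('wrist'));d=np.load('w1.npz');c[3]=d['R'];c[4]=d['t']
print(onz(c,[(310,198),(346,153),(405,200),(367,238)],22))
t=cam('top');print(onz(t,[(322.5,151.8),(349,157),(344,181),(315,174)],22))
g=cv2.cvtColor(cv2.imread('pics/top0.png'),cv2.COLOR_BGR2GRAY)
for x in(120,220,240,300,340):print(x,g[115:140,x])
E
python3 go.py 518 9 120 -75.3
```

```text
[[ 541.8 -181.1   22. ]
 [ 617.  -202.7   22. ]
 [ 583.8 -309.6   22. ]
 [ 512.5 -284.4   22. ]]
[[ 615.  -211.1   22. ]
 [ 596.9 -306.6   22. ]
 [ 508.6 -286.9   22. ]
 [ 532.9 -183.2   22. ]]
120 [ 80  80  84 117 170 204 214 210 197 170 153 155 166 180 185 190 195 199
 204 210 212 213 213 214 213]
220 [ 75  75  79  79  95 141 185 208 214 210 194 168 155 163 175 185 191 197
 200 205 211 211 208 208 209]
240 [ 80  79  79  77  85 117 170 205 213 212 197 173 156 157 170 181 188 192
 199 204 209 213 215 215 215]
300 [ 71  70  73  74  71  77 113 171 205 215 212 197 170 154 155 169 180 185
 189 195 200 208 213 215 214]
340 [ 80  78  77  81  80  81  99 141 185 206 212 209 194 167 152 159 173 180
 184 189 194 202 209 214 214]
t 1.7 pos [549.5 -96.5 246.3] ang -70.67 F [-0.3  1.2 -0.1] w 1.0 ten rows max
dp now-axes [-0.1097 -0.0053  0.1266] dp goal-axes [-0.1101  0.0037  0.1263] twist [0.0012 0.0023 0.0808] J [ 0.3   0.23 -0.28  1.82  0.07  1.1  -1.24]
```

```bash
python3 - <<'E'
from h import *
np.set_printoptions(precision=1,suppress=True)
t=cam('top');print(onz(t,[(120,125.3),(220,127.1),(240,127.5),(300,128.5),(340,129.1)],0))
E
python3 -m crank '{"dp":[[-0.037,-0.001,0.03],[-0.037,-0.001,0.03],[-0.036,0,0.04],[0,0,0.04],[0,0,0.04],[0,0,0.038]],"twist":[[0,0,0.04],[0,0,0.04],[0,0,0],[0,0,0],[0,0,0],[0,0,0]],"hand":[0,0,0,0,0,0]}'; python3 go.py 518 9 28 -75.3
```

```text
[[ 711.2  530.8    0. ]
 [ 709.2  162.6    0. ]
 [ 708.6   88.9    0. ]
 [ 707.7 -132.4    0. ]
 [ 707.4 -280.     0. ]]
time_s: 2.45
tcp_pos: [519.4, 3.4, 25.9]
tcp_rot: [0.787, -0.617, 0.002, -0.002]
contact_force: [1.1, -0.1, -0.4]
gripper_width: 0.999
t 2.45 pos [519.4   3.4  25.9] ang -76.18 F [ 1.1 -0.1 -0.4] w 1.0 ten rows max
dp now-axes [-0.0057 -0.     -0.0021] dp goal-axes [-0.0057 -0.0001 -0.0021] twist [-0.0054 -0.0021 -0.0153] J [ 0.1   0.45 -0.28  2.09  0.21  0.62 -1.66]
```

```bash
python3 -m crank '{"dp":[[-0.005,-0.008,-0.002],[0,-0.008,0],[0,-0.008,0],[0,-0.008,0],[0,-0.008,0],[0,-0.008,0],[0,-0.008,0],[0,-0.008,0]],"twist":[[0,0,-0.015],[0,0,0],[0,0,0],[0,0,0],[0,0,0],[0,0,0.03],[0,0,0.03],[0,0,0.03]],"hand":[0,0,0,0,0,0,0,0]}'; python3 go.py 630 25 28 -90.3
```

```text
time_s: 3.45
tcp_pos: [585.1, 22.3, 31.4]
tcp_rot: [0.76, -0.649, 0.003, -0.002]
contact_force: [-1.3, -0.5, 0.2]
gripper_width: 0.998
t 3.45 pos [585.1  22.3  31.4] ang -80.99 F [-1.3 -0.5  0.2] w 1.0 ten rows max
dp now-axes [ 0.0043 -0.0448  0.0038] dp goal-axes [-0.003  -0.0449  0.0034] twist [-0.0069 -0.002   0.1625] J [ 0.05  0.52 -0.25  1.94  0.2   0.69 -1.74]
```

```bash
cat > see.py <<'E'
from h import *
np.set_printoptions(precision=1,suppress=True)
for n,f in(('wrist',0),('top',0)):
    c=cam(n);im=read_camera(n)
    for b in blobs(red(im)):
        p=onz(c,b[:,0].astype(float),40)[:,:2]
        if p[:,0].mean()<480: continue
        (x,y),(w,h),a=cv2.minAreaRect(p.astype(np.float32))
        print(n,'centre',(round(x,1),round(y,1)),'size',(round(w,1),round(h,1)),'ang',round(a,1),'x',p[:,0].min(),p[:,0].max(),'y',p[:,1].min(),p[:,1].max())
E
python3 see.py
```

```text
wrist centre (627.5, 30.5) size (60.0, 153.0) ang 9.0 x 587.3967483305207 666.912979887072 y -48.413853334361974 109.0172900040331
```

```bash
python3 -m crank '{"dp":[[0,-0.006,0.002],[0,-0.006,0.001],[0,-0.006,0.001],[0,-0.006,0.001],[0,-0.006,0.001],[0,-0.006,0.001]],"twist":[[-0.003,0,0.03],[-0.003,0,0.03],[0,0,0.03],[0,0,0.03],[0,0,0.03],[0,0,0.015]],"hand":[0,0,0,0,0,0]}'; python3 go.py 620 25 28 -90.3;python3 see.py
```

```text
time_s: 4.3
tcp_pos: [623.0, 25.4, 23.9]
tcp_rot: [-0.701, 0.714, -0.001, -0.001]
contact_force: [-1.7, 0.5, 0.9]
gripper_width: 1.002
t 4.3 pos [623.   25.4  23.9] ang -91.04 F [-1.7  0.5  0.9] w 1.0 ten rows max
dp now-axes [ 0.0004  0.003  -0.0041] dp goal-axes [ 0.0004  0.003  -0.0041] twist [-0.0004 -0.0024 -0.0129] J [ 0.01  0.58 -0.2   1.85  0.17  0.73 -1.88]
wrist centre (666.1, 28.2) size (152.8, 60.3) ang 88.9 x 635.0951922781004 697.3937234136531 y -48.57387801078603 104.93990571574501
```

```bash
python3 -m crank '{"dp":[[0,0.015,0],[0,0.02,-0.03],[0.03,0,-0.05],[0.03,0,0],[0.03,0,0],[0,0,0],[0,0,0],[0,0,0],[0,0,0],[0,0,0]],"twist":[[0,0,0],[0,0,0],[0,0,0],[0,0,-0.185],[0,0,-0.185],[0,0,-0.185],[0,0,-0.185],[0,0,-0.185],[0,0,-0.185],[0,0,-0.185]],"hand":[0,0,0,0.73,0.73,0.73,0.73,0.73,0.73,0.73]}'; python3 go.py 666 -88 28 -0.3;python3 see.py
```

```text
time_s: 5.65
tcp_pos: [580.7, -66.1, 106.2]
tcp_rot: [0.991, -0.134, -0.0, 0.003]
contact_force: [-0.1, -0.2, -0.3]
gripper_width: 0.295
t 5.65 pos [580.7 -66.1 106.2] ang -15.41 F [-0.1 -0.2 -0.3] w 0.3 ten rows max
dp now-axes [ 0.088  -0.002   0.0783] dp goal-axes [0.0854 0.0214 0.0782] twist [ 0.0064  0.0002 -0.2637] J [ 0.4   0.45 -0.5   1.89  0.29  0.87 -0.52]
wrist centre (660.8, 17.3) size (130.8, 62.4) ang 89.1 x 628.9410253766844 692.486374173002 y -48.30208910369315 83.12982852788406
top centre (662.0, 37.2) size (59.1, 129.5) ang 0.3 x 632.5650787288806 691.5234823231194 y -27.703337526315153 102.03999354584614
```

```bash
python3 -m crank '{"dp":[[0.04,0,0],[0.04,0.01,0],[0.004,0.018,0],[0,0,0.04],[0,0,0.036]],"twist":[[0,0,-0.13],[0,0,-0.13],[0,0,0],[0,0,0],[0,0,0]],"hand":[0.73,0.73,0.73,0.73,0.73]}'; python3 go.py 666 85 28 -0.3;python3 see.py
```

```text
time_s: 6.38
tcp_pos: [661.2, -113.4, 31.4]
tcp_rot: [1.0, -0.015, 0.001, 0.004]
contact_force: [0.8, -0.4, 0.1]
gripper_width: 0.268
t 6.38 pos [ 661.2 -113.4   31.4] ang -1.71 F [ 0.8 -0.4  0.1] w 0.27 ten rows max
dp now-axes [-0.0012 -0.1985  0.0017] dp goal-axes [ 0.0037 -0.1984  0.0034] twist [ 0.0085 -0.0025 -0.0246] J [ 0.42  0.67 -0.48  1.73  0.41  0.85 -0.28]
wrist centre (663.8, -14.7) size (70.6, 58.3) ang 88.7 x 634.4538533767397 693.6079994445134 y -50.48816561126452 21.270654662179393
top centre (662.3, 28.3) size (148.7, 58.2) ang 88.4 x 632.6113008650211 691.5234823231194 y -45.56303270325046 102.03999354584614
```

```bash
python3 -m crank '{"dp":[[0.002,-0.02,0.001],[0.001,-0.015,0.001],[0,-0.008,0],[0,-0.009,0],[0,-0.009,0],[0,-0.009,0],[0,-0.009,0],[0,-0.009,0],[0,-0.009,0],[0,-0.009,0]],"twist":[[0.003,0,-0.025],[0,0,0],[0,0,0],[0,0,0],[0,0,0],[0,0,0],[0,0,0],[0,0,0],[0,0,0],[0,0,0]],"hand":[0.73,0.73,0.73,0.73,0.73,0.73,0.73,0.73,0.73,0.73]}'; python3 go.py 666 85 28 -0.3;python3 see.py
```

```text
time_s: 7.72
tcp_pos: [664.6, -0.3, 31.4]
tcp_rot: [1.0, -0.003, 0.001, 0.003]
contact_force: [0.4, -1.1, 0.9]
gripper_width: 0.271
t 7.72 pos [664.6  -0.3  31.4] ang -0.39 F [ 0.4 -1.1  0.9] w 0.27 ten rows max
dp now-axes [ 0.0008 -0.0854  0.0029] dp goal-axes [ 0.0009 -0.0853  0.0034] twist [ 0.0061 -0.0017 -0.0017] J [ 0.26  0.66 -0.5   1.74  0.41  0.84 -0.43]
wrist centre (664.4, 73.3) size (120.8, 58.9) ang 89.5 x 634.7143701994928 694.2443377246718 y 12.72230311017286 133.80608234970293
top centre (661.9, 99.2) size (133.0, 58.6) ang 88.5 x 631.8257089664669 690.8609076313595 y 33.215605782114125 165.9520406865657
```

```bash
python3 -m crank '{"dp":[[0,-0.009,0],[0,-0.009,0],[0,-0.009,0],[0,-0.009,0],[0,-0.009,0],[0,-0.008,0],[0,-0.007,0],[0,-0.006,0]],"twist":[[0,0,0],[0,0,0],[0,0,0],[0,0,0],[0,0,0],[0,0,0],[0,0,0],[0,0,0]],"hand":[0.73,0.73,0.73,0.73,0.73,0.73,0.73,0.73]}'; python3 go.py 666 85 28 -0.3;python3 see.py
python3 - <<'E'
from h import *
c=cam('wrist');im=read_camera('wrist');cv2.imwrite('pics/w2.png',im);np.savez('w2.npz',R=c[3],t=c[4])
E
```

```text
time_s: 8.82
tcp_pos: [665.0, 70.6, 31.0]
tcp_rot: [1.0, -0.003, 0.001, 0.003]
contact_force: [0.2, -1.6, 1.0]
gripper_width: 0.271
t 8.82 pos [665.   70.6  31. ] ang -0.35 F [ 0.2 -1.6  1. ] w 0.27 ten rows max
dp now-axes [ 0.0009 -0.0144  0.0029] dp goal-axes [ 0.0009 -0.0144  0.003 ] twist [ 0.0058 -0.0017 -0.0009] J [ 0.15  0.67 -0.5   1.73  0.41  0.85 -0.54]
wrist centre (664.8, 144.2) size (120.5, 59.0) ang 89.6 x 635.0958230580567 694.5462806485556 y 83.8262737285402 204.57753873719068
top centre (663.8, 171.7) size (59.2, 126.0) ang 0.7 x 633.4278548886826 692.7836615434447 y 108.37867717001978 235.05260242126698
```

View pics/w2.png

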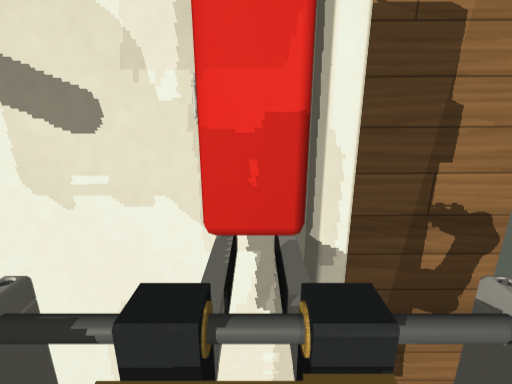

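The case is square to the tool, its right end at image row 235, with about 10 mm to the upstand. Next I nudge it slowly towards the rack and watch the force.

```bash
python3 -m crank '{"dp":[[0,-0.004,0],[0,-0.004,0],[0,-0.003,0]],"twist":[[0,0,0],[0,0,0],[0,0,0]],"hand":[0.73,0.73,0.73]}'; python3 -m crank '{"dp":[[0,-0.003,0]],"twist":[[0,0,0]],"hand":[0.73]}';python3 -m crank '{"dp":[[0,-0.003,0]],"twist":[[0,0,0]],"hand":[0.73]}'
```

```text
time_s: 9.35
tcp_pos: [665.1, 80.8, 30.8]
tcp_rot: [1.0, -0.003, 0.001, 0.003]
contact_force: [0.3, -16.0, 3.7]
gripper_width: 0.27
time_s: 9.48
tcp_pos: [665.2, 80.9, 30.8]
tcp_rot: [1.0, -0.004, 0.0, 0.005]
contact_force: [-1.9, -19.2, 8.4]
gripper_width: 0.273
time_s: 9.6
tcp_pos: [665.3, 80.8, 30.8]
tcp_rot: [1.0, -0.005, 0.0, 0.007]
contact_force: [-2.7, -13.6, 7.3]
gripper_width: 0.269
```

```bash
python3 -m crank '{"dp":[[0,0.015,0],[0,0.015,-0.02],[0,0,-0.06],[-0.03,0,0],[-0.03,0,0],[0,0,0],[0,0,0],[0,0,0],[0,0,0],[0,0,0]],"twist":[[0,0,0],[0,0,0],[0,0,0],[0,0,0.185],[0,0,0.185],[0,0,0.185],[0,0,0.185],[0,0,0.185],[0,0,0.185],[0,0,0.185]],"hand":[0.73,0.73,0.73,0.2,0.2,0.2,0.2,0.2,0.2,0.2]}'; python3 go.py 597 148 34 -90.3;python3 see.py
```

```text
time_s: 10.85
tcp_pos: [606.2, 52.9, 125.9]
tcp_rot: [0.788, -0.616, 0.006, 0.0]
contact_force: [0.7, 0.4, -0.2]
gripper_width: 0.803
t 10.85 pos [606.2  52.9 125.9] ang -76.02 F [ 0.7  0.4 -0.2] w 0.8 ten rows max
dp now-axes [-0.0954 -0.0133  0.091 ] dp goal-axes [-0.095   0.0097  0.0919] twist [-0.0089 -0.0094  0.2492] J [ 0.02  0.43 -0.27  1.84  0.16  0.89 -1.66]
wrist centre (666.6, 166.9) size (154.3, 60.4) ang 89.7 x 636.2095444114774 697.1054137068808 y 89.63011973571568 244.0628148174423
top centre (663.6, 186.2) size (59.2, 118.6) ang 0.7 x 633.3816472948326 692.7363274497949 y 127.12360361296366 245.7143299239223
```

```bash
python3 -m crank '{"dp":[[-0.032,0,0],[-0.032,0,0],[-0.031,0.01,0],[0,0,0.045],[0,0,0.044]],"twist":[[-0.004,-0.004,0.12],[-0.004,-0.004,0.12],[0,0,0],[0,0,0],[0,0,0]],"hand":[0.2,0.2,0.2,0.2,0.2]}'; python3 go.py 597 148 34 -90.3;python3 see.py
```

```text
time_s: 11.58
tcp_pos: [587.5, 149.8, 41.9]
tcp_rot: [0.716, -0.698, 0.003, -0.005]
contact_force: [1.1, -0.7, -0.6]
gripper_width: 0.801
t 11.57 pos [587.5 149.8  41.9] ang -88.56 F [ 1.1 -0.7 -0.6] w 0.8 ten rows max
dp now-axes [ 0.002  -0.0093  0.008 ] dp goal-axes [ 0.0017 -0.0095  0.0079] twist [-0.0112  0.0035  0.0304] J [-0.17  0.53 -0.24  1.9   0.18  0.73 -2.06]
wrist centre (665.3, 170.0) size (151.4, 58.4) ang 89.8 x 636.009219097267 694.7752670697914 y 94.23087355534273 245.7498445653441
```

```bash
python3 -m crank '{"dp":[[0.001,-0.009,0.008],[0,-0.01,0],[0,-0.01,0],[0,-0.007,0],[0,-0.005,0],[0,-0.004,0]],"twist":[[-0.01,0.003,0.03],[0,0,0],[0,0,0],[0,0,0],[0,0,0],[0,0,0]],"hand":[0.2,0.2,0.2,0.2,0.2,0.2]}'; python3 go.py 636 148 34 -90.3
```

```text
time_s: 12.42
tcp_pos: [630.4, 147.8, 35.5]
tcp_rot: [-0.706, 0.708, 0.004, -0.005]
contact_force: [-34.0, -1.9, 22.7]
gripper_width: 0.799
t 12.43 pos [630.4 147.8  35.5] ang -90.2 F [-34.   -1.9  22.7] w 0.8 ten rows max
dp now-axes [-0.0002 -0.0057  0.0014] dp goal-axes [-0.0002 -0.0056  0.0015] twist [ 0.012  -0.0019  0.0017] J [-0.16  0.6  -0.22  1.78  0.17  0.79 -2.05]
```

```bash
python3 -m crank '{"dp":[[0,0.003,0],[0,0.02,0],[0,0.02,0],[0,0,0]],"twist":[[0,0,0],[0,0,0],[0,0,0],[0,0,0]],"hand":[0.2,0.2,0.2,0.2]}'; python3 see.py
python3 - <<'E'
from h import *
c=cam('wrist');im=read_camera('wrist');cv2.imwrite('pics/w3.png',im)
E
```

```text
time_s: 12.92
tcp_pos: [586.7, 148.3, 36.7]
tcp_rot: [-0.706, 0.708, 0.004, -0.005]
contact_force: [0.1, 0.4, 0.6]
gripper_width: 0.805
wrist centre (671.1, 169.8) size (153.5, 58.5) ang 89.8 x 641.635181914658 700.5120531869435 y 93.04850911934079 246.56172747476282
```

View pics/w3.png

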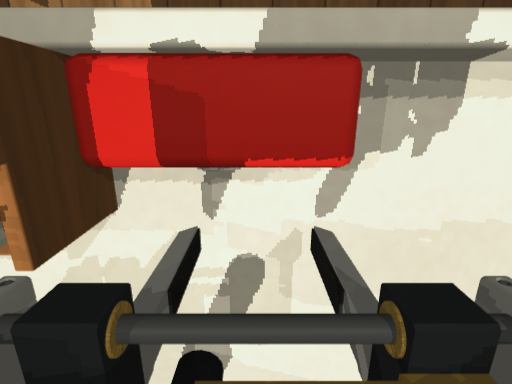

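Against the upstand (case at pixels 67–360 by 55–165), and the left end meets the rack's cheek. A light end nudge will settle the fit against the rack after the sideways slide.

```bash
python3 -m crank '{"dp":[[0,0,-0.04],[0,0,-0.04],[0.035,-0.028,0],[0.035,-0.028,0],[0.033,-0.028,0],[0,0,0.04],[0,0,0.04]],"twist":[[0,0,0],[0,0,0],[0,0,0],[0,0,0],[0,0,0],[0,0,0],[0,0,0]],"hand":[0.2,0.2,1,1,1,1,1]}'; python3 go.py 671 70 34 -90.3; python3 see.py
```

```text
time_s: 13.95
tcp_pos: [683.2, 41.0, 40.6]
tcp_rot: [-0.705, 0.709, 0.0, -0.0]
contact_force: [-0.7, 0.1, -0.4]
gripper_width: 0.301
t 13.95 pos [683.2  41.   40.6] ang -90.27 F [-0.7  0.1 -0.4] w 0.3 ten rows max
dp now-axes [-0.029   0.0123  0.0066] dp goal-axes [-0.029   0.0124  0.0066] twist [ 0.0007 -0.0002  0.0006] J [-0.01  0.63 -0.2   1.7   0.16  0.83 -1.86]
wrist centre (688.6, 84.2) size (22.9, 4.2) ang 0.2 x 677.157321967068 700.0124569251816 y 82.16667477966807 86.35436338135987
wrist centre (672.7, 148.5) size (122.2, 55.3) ang 89.7 x 644.9571785024376 700.4661885057835 y 87.29790212557234 209.63554992256624
top centre (666.8, 170.7) size (151.8, 55.9) ang 88.4 x 638.1748370084524 696.4111558599951 y 94.60914023740813 245.93760551518483
```

```bash
python3 -m crank '{"dp":[[0,0.011,0.006],[0,0,0],[-0.008,0,0],[-0.008,0,0],[-0.008,0,0]],"twist":[[0,0,0],[0,0,0],[0,0,0],[0,0,0],[0,0,0]],"hand":[1,1,1,1,1]}';python3 -m crank '{"dp":[[-0.004,0,0],[-0.003,0,0]],"twist":[[0,0,0],[0,0,0]],"hand":[1,1]}'
```

```text
time_s: 14.68
tcp_pos: [671.4, 67.0, 36.4]
tcp_rot: [-0.706, 0.709, 0.001, -0.001]
contact_force: [0.0, 0.3, 0.1]
gripper_width: 0.006
time_s: 14.92
tcp_pos: [671.7, 75.7, 36.7]
tcp_rot: [-0.706, 0.708, 0.0, -0.0]
contact_force: [0.7, 0.2, 0.4]
gripper_width: 0.006
```

```bash
python3 -m crank '{"dp":[[-0.002,0,0]],"twist":[[0,0,0]],"hand":[1]}';python3 -m crank '{"dp":[[-0.002,0,0]],"twist":[[0,0,0]],"hand":[1]}';python3 -m crank '{"dp":[[-0.002,0,0]],"twist":[[0,0,0]],"hand":[1]}'
```

```text
time_s: 15.05
tcp_pos: [671.6, 77.8, 36.6]
tcp_rot: [-0.706, 0.708, 0.0, -0.0]
contact_force: [-0.6, -0.2, -0.6]
gripper_width: 0.002
time_s: 15.18
tcp_pos: [671.6, 78.0, 36.6]
tcp_rot: [-0.706, 0.708, -0.0, -0.001]
contact_force: [-1.7, -12.0, 5.9]
gripper_width: 0.006
time_s: 15.3
tcp_pos: [671.6, 77.9, 36.7]
tcp_rot: [-0.705, 0.709, -0.001, -0.002]
contact_force: [-1.7, -7.3, 4.3]
gripper_width: 0.003
```

Stiff at once, so the end is flush with the rack. On to the tray.

```bash
python3 -m crank '{"dp":[[0.01,0,0],[0.02,0,-0.04],[0.05,0,-0.04],[0.05,0.03,0],[0.05,0.04,0],[0.05,0.04,0],[0.04,0.03,0],[0.03,0.02,0]],"twist":[[0,0,0],[0,0,0],[0,0,0],[0,0,0.09],[0,0,0.09],[0,0,0.09],[0,0,0],[0,0,0]],"hand":[1,1,1,0.35,0.35,0.35,0.35,0.35]}'; python3 go.py 494 -225 22 -106; python3 - <<'E'
from h import *
im=read_camera('top');cv2.imwrite('pics/t2.png',im)
c=cam('wrist');im=read_camera('wrist');cv2.imwrite('pics/w4.png',im);np.savez('w4.npz',R=c[3],t=c[4])
E
```

```text
time_s: 16.3
tcp_pos: [478.7, -198.9, 119.4]
tcp_rot: [-0.599, 0.801, -0.001, -0.001]
contact_force: [0.7, -1.2, 0.5]
gripper_width: 0.503
t 16.3 pos [ 478.7 -198.9  119.4] ang -106.36 F [ 0.7 -1.2  0.5] w 0.5 ten rows max
dp now-axes [ 0.0204 -0.022   0.0975] dp goal-axes [ 0.0209 -0.022   0.0974] twist [-0.0006 -0.0035 -0.0062] J [ 0.36  0.3  -0.11  2.04  0.05  0.8  -1.64]
```

View pics/w4.png

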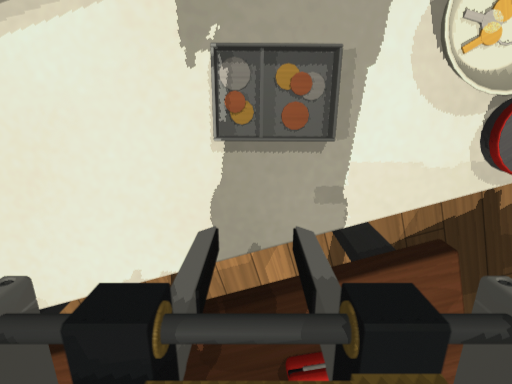

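```bash
python3 - <<'E'
from h import *
np.set_printoptions(precision=1,suppress=True)
c=list(cam('wrist'));d=np.load('w4.npz');c[3]=d['R'];c[4]=d['t']
p=onz(c,[(212,44),(342,44),(335,141),(216,140)],22);print(p,p.mean(0),np.degrees(np.arctan2(*(p[3]-p[2])[[0,1]])))
E
python3 go.py 496 -221 20 -106.3
```

```text
[[ 616.1 -207.    22. ]
 [ 585.6 -309.8   22. ]
 [ 509.8 -287.8   22. ]
 [ 541.3 -185.    22. ]] [ 563.2 -247.4   22. ] 17.07111342574201
t 16.4 pos [ 477.4 -200.5  119.4] ang -106.55 F [-0.1  0.2 -0.4] w 0.59 ten rows max
dp now-axes [ 0.0139 -0.0237  0.0995] dp goal-axes [ 0.0145 -0.0236  0.0994] twist [ 0.0002 -0.0045 -0.0044] J [ 0.36  0.3  -0.11  2.04  0.05  0.8  -1.64]
```

```bash
python3 -m crank '{"dp":[[0.02,0,0.04],[0,-0.013,0.04],[0,-0.01,0.016],[0,0,0]],"twist":[[0,0,0],[0,0,0],[0,0,0],[0,0,0]],"hand":[0.35,0.35,0.35,0.35]}'; python3 go.py 497 -227.6 20 -106.3
```

```text
time_s: 16.9
tcp_pos: [495.8, -228.6, 22.1]
tcp_rot: [-0.597, 0.802, -0.003, -0.0]
contact_force: [-0.4, 0.8, 0.1]
gripper_width: 0.649
t 16.9 pos [ 495.8 -228.6   22.1] ang -106.65 F [-0.4  0.8  0.1] w 0.65 ten rows max
dp now-axes [-0.0013 -0.0009  0.0021] dp goal-axes [-0.0013 -0.0009  0.0021] twist [-0.004  -0.004  -0.0061] J [ 0.38  0.48 -0.09  2.04  0.08  0.62 -1.62]
```

```bash
python3 -m crank '{"dp":[[0,-0.008,0.002],[0,-0.008,0],[0,-0.007,0],[0,-0.007,0],[0,-0.008,0],[0,-0.008,0],[0,-0.008,0],[0,-0.008,0],[0,-0.008,0],[0,-0.008,0]],"twist":[[-0.004,-0.004,0],[0,0,0],[0,0,0],[0,0,0],[0,0,0],[0,0,-0.03],[0,0,-0.03],[0,0,-0.03],[0,0,-0.03],[0,0,-0.03]],"hand":[0.35,0.35,0.35,0.35,0.35,0.35,0.35,0.35,0.35,0.35]}'; python3 go.py 600 -245 21 -90.3
```

```text
time_s: 18.15
tcp_pos: [576.8, -249.9, 22.9]
tcp_rot: [-0.66, 0.751, -0.001, 0.001]
contact_force: [-1.9, -0.3, -0.2]
gripper_width: 0.647
t 18.15 pos [ 576.8 -249.9   22.9] ang -97.44 F [-1.9 -0.3 -0.2] w 0.65 ten rows max
dp now-axes [-0.0079 -0.0224  0.0019] dp goal-axes [-0.005  -0.0232  0.0019] twist [-0.0022 -0.0004 -0.1246] J [ 0.4   0.58 -0.13  1.85  0.1   0.72 -1.48]
```

```bash
python3 -m crank '{"dp":[[0,-0.006,0.001],[0,-0.006,0.001],[0,-0.006,0],[0,-0.005,0]],"twist":[[-0.002,0,-0.032],[0,0,-0.032],[0,0,-0.032],[0,0,-0.026]],"hand":[0.35,0.35,0.35,0.35]}'; python3 go.py 612 -245 21 -90.3; python3 - <<'E'
from h import *
c=cam('wrist');im=read_camera('wrist');cv2.imwrite('pics/w5.png',im);np.savez('w5.npz',R=c[3],t=c[4])
E
```

```text
time_s: 18.65
tcp_pos: [601.3, -251.9, 20.6]
tcp_rot: [0.707, -0.707, 0.0, 0.0]
contact_force: [-1.3, -0.0, 0.0]
gripper_width: 0.651
t 18.65 pos [ 601.3 -251.9   20.6] ang -89.94 F [-1.3 -0.   0. ] w 0.65 ten rows max
dp now-axes [-0.0069 -0.0107 -0.0004] dp goal-axes [-0.007  -0.0106 -0.0004] twist [ 0.0002 -0.0002  0.0062] J [ 0.41  0.62 -0.16  1.79  0.13  0.75 -1.38]
```

View pics/w5.png

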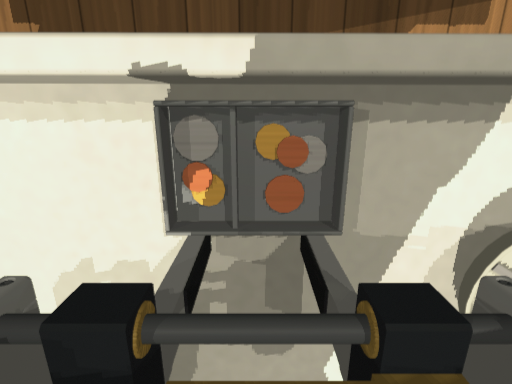

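The tray is square in the fingers at columns 155–352, its back edge on row 101 and the foot of the upstand on row 82. The last few millimetres go in gently.

```bash
python3 -m crank '{"dp":[[0,-0.004,0],[0,-0.004,0]],"twist":[[0,0,0.003],[0,0,0.003]],"hand":[0.35,0.35]}';python3 -m crank '{"dp":[[0,-0.003,0]],"twist":[[0,0,0]],"hand":[0.35]}';python3 -m crank '{"dp":[[0,-0.002,0]],"twist":[[0,0,0]],"hand":[0.35]}'
```

```text
time_s: 18.95
tcp_pos: [610.1, -251.7, 20.6]
tcp_rot: [-0.706, 0.709, -0.0, -0.0]
contact_force: [-0.2, 0.5, 1.0]
gripper_width: 0.651
time_s: 19.08
tcp_pos: [611.0, -251.9, 20.3]
tcp_rot: [-0.705, 0.709, 0.002, -0.002]
contact_force: [-22.9, 0.9, 17.9]
gripper_width: 0.651
time_s: 19.2
tcp_pos: [610.9, -251.9, 20.0]
tcp_rot: [-0.705, 0.709, 0.003, -0.003]
contact_force: [-12.0, 1.6, 9.3]
gripper_width: 0.651
```

```bash
python3 -m crank '{"dp":[[0,0.003,0],[0,0.02,0],[0,0.03,-0.01],[0,0,-0.05],[0,0.02,-0.05],[0,0.02,-0.04],[0,0,0],[0,0,0]],"twist":[[0,0,0],[0,0,0],[0,0,0],[0,0,0],[0,0,0],[0,0,0],[0,0,0],[0,0,0]],"hand":[0.35,0.35,0.35,0.35,0.35,0.35,0.35,0.35]}'; python3 see.py; python3 - <<'E'
from h import *
c=cam('wrist');im=read_camera('wrist');cv2.imwrite('pics/w6.png',im)
a=read_camera('top')[105:225,65:475];b=read_camera('scene')[140:300,0:480]
cv2.imwrite('pics/s2.png',np.vstack([cv2.resize(b,(800,267),interpolation=2),cv2.resize(a,(800,234),interpolation=2)]))
E
```

```text
time_s: 20.2
tcp_pos: [517.9, -250.9, 175.2]
tcp_rot: [-0.705, 0.709, 0.002, -0.002]
contact_force: [0.1, 0.7, 0.2]
gripper_width: 0.655
top centre (667.2, 170.5) size (151.6, 56.6) ang 89.1 x 638.360084011488 696.4111558599951 y 94.60914023740813 245.93760551518483
```

View pics/w6.png

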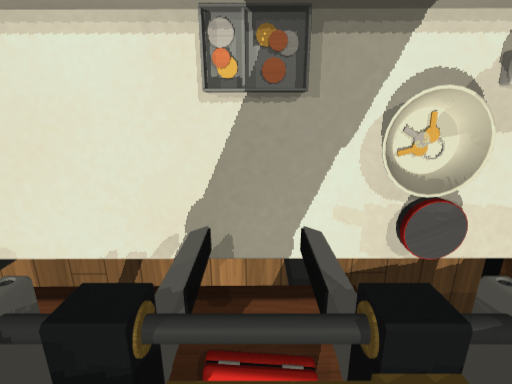

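View pics/s2.png

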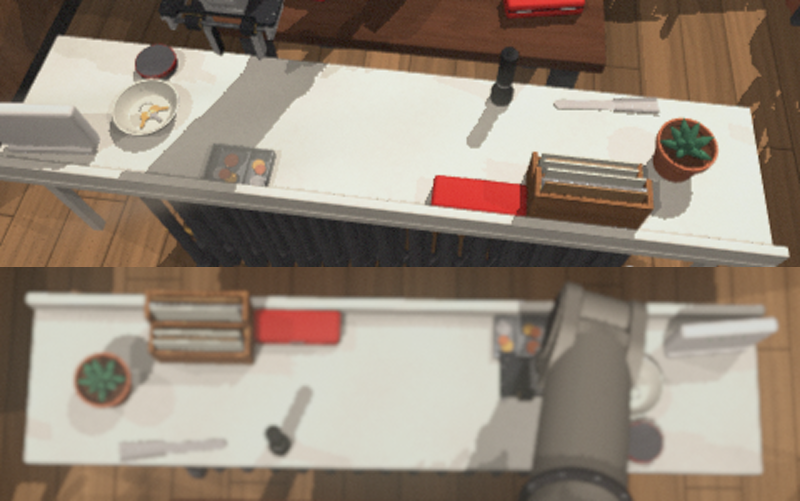

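The tray sits against the upstand and the other objects are where they were. There's time for one close look at the case after its end nudge.

```bash
python3 -m crank '{"dp":[[-0.05,-0.008,0],[-0.05,-0.008,0],[-0.05,-0.008,0],[-0.05,-0.008,0],[-0.05,-0.008,0],[-0.05,-0.008,0],[-0.05,-0.008,0.01],[-0.02,0,0.02],[0,0,0.02],[0,0,0]],"twist":[[0,0,0],[0,0,0],[0,0,0],[0,0,0],[0,0,0],[0,0,0],[0,0,0],[0,0,0],[0,0,0],[0,0,0]],"hand":[0.2,0.2,0.2,0.2,0.2,0.2,0.2,0.2,0.2,0.2]}'; python3 see.py; python3 - <<'E'
from h import *
np.set_printoptions(precision=2,suppress=True)
c=cam('wrist');im=read_camera('wrist');cv2.imwrite('pics/w7.png',im)
b=max(blobs(red(im)),key=cv2.contourArea)[:,0].astype(float)
u0,u1=b[:,0].min(),b[:,0].max()
us=np.arange(int(u0+.2*(u1-u0)),int(u1-.15*(u1-u0)))
e=np.array([b[b[:,0]==u,1].min() for u in us])
p=onz(c,np.c_[us,e],37);print('rear edge fit',np.polyfit(p[:,1],p[:,0],1))
cv2.imwrite('pics/w7c.png',cv2.resize(im[:230,:420],(800,438),interpolation=cv2.INTER_CUBIC))
E
```

```text
time_s: 21.7
tcp_pos: [576.0, 132.5, 115.7]
tcp_rot: [-0.705, 0.709, 0.007, -0.005]
contact_force: [-0.1, 0.3, -0.3]
gripper_width: 0.801
wrist centre (670.0, 168.7) size (153.7, 58.8) ang 89.7 x 640.9117230233098 699.7537071720593 y 91.74271219363459 245.4239078566573
rear edge fit [  0.02 697.06]
```

View pics/w7c.png

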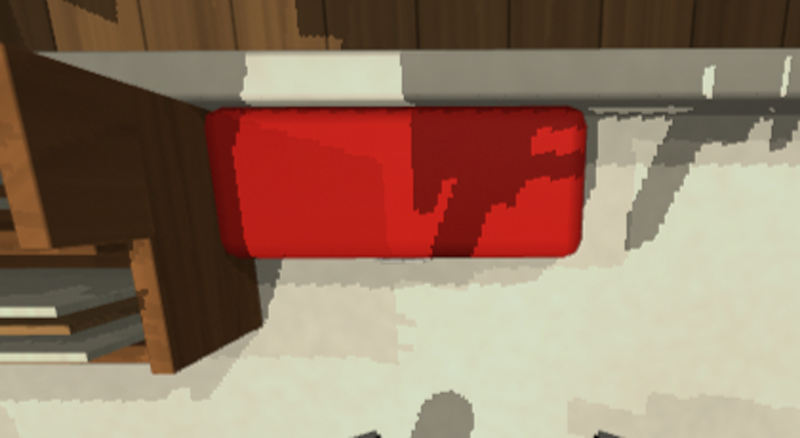

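The case's rear edge (row 107 at both ends) runs parallel and tight to the upstand, and its left end meets the cheek. Nothing is touching it, so I'm handing in.

```bash
python3 -c "
from station import robot
print(robot.finish_job())"
```

```text
the job is handed in; nothing more can be done
None
```

I pushed the glasses case into the corner and then pushed the coin tray back against the upstand, without picking either one up. The job was handed in at about 22 s of the 62 s allowed.

- **Case:** I pushed it back with both fingertips while squaring it up, slid it by its end along to the letter rack, then pressed it against the upstand. A final light nudge on its end met resistance at once, so it is right up against the rack. The last close-up shows its rear edge parallel and tight to the upstand.
- **Tray:** I squared it up and pushed it back the same way. It stopped firmly against the upstand at about 23 N, and the last pictures show its long side against it.
- **Forces:** The highest wrist reading was about 40 N, when the case met the upstand. That is under the 120 N limit.
- **Other things:** The torch, key dish, polish tin, shoehorn and plant pot look unmoved in the last scene and top pictures, and the arm was clear of everything at hand-in.

**Disagreements:**
- **Upstand position:** The top camera put the face 5–8 mm further back than where the case and tray stopped (about 702 and 699 mm). I went by the contact.
- **Case rear edge:** The line fitted to it sloped by 0.02 rad, while the box fitted to its outline gave about 0.005. I took the fitted line to be off, because the close-up looked flush.

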